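# Seat the sample carousel on its drive pin

## Task

The round green sample carousel on the loader is sitting high because its notch is not over the red locating pin. With a fingertip, push the carousel round until the notch stands over the pin, then press it down fully home and take your hand away. Only push and press the carousel, never lift it, and leave everything else standing where it is.

Things in the scene. Friction and masses are not known exactly. Their poses are not given: they have to be found in the camera images.
- loader: Off-white sample loader fixed on the table, turned by its yaw (within 0.5 rad of the table axes). Origin on the table under the carousel's axis. A flat deck 250 x 250 mm centred on the origin, top 45 mm above the table; along its +y edge a console 250 x 65 mm (y 125 to 190 mm), 75 mm high.
- pin_top (a point): Top of the upright red locating pin, 80 mm from the carousel's axis on the loader's +x side, 59.5 mm above the table (14.5 above the deck). The pin is 10 mm wide and 18 mm long radially (69 to 87 mm from the axis) with a rounded top; its outer end shows beyond the rim. It stands on a steel block with a flat red stripe pointing outward, fixed in a frame on the deck.
- carousel (a joint): Turn of the carousel about its upright axis, rad, anticlockwise seen from above positive; 0 (or any whole turn) means the notch is over the pin. It turns endlessly either way and starts anywhere from 0.6 to 5.68. Friction about 0.08 N m: it stops where it is left.
- seat (a joint): How far the carousel is pressed down along its spindle, m: 0 sitting high (as found), 0.008 fully home, negative if lifted. A tight fit holds it at any height: about 6 N anywhere on top presses it down. Elsewhere it is stopped by the pin's tip after about 1 mm (2 mm if leaned on); it goes home only while the notch is over the pin (play about 3 mm, 0.04 rad, to each side).
- hub_top (a point): Centre of the top of the grey hub (48 mm in diameter, rises 12 mm above the disc) on the carousel's axis, 82 mm above the table when high, 74 mm when home. It turns with the carousel: its x axis points to the notch. The carousel is a green disc 160 mm in diameter, 10 mm thick, its upper face 12 mm below this point.
- socket (a point): Centre of the top of one of the five white tube sockets that stand on the carousel, the one 36 degrees anticlockwise (from above) from the notch; the others follow every 72 degrees, all 55 mm from the axis. Each is solid to the touch, 18 mm in diameter, 20 mm tall from the disc, its top 8 mm above the hub's. A fingertip fits between two of them to push one round.
- notch (a point): Mouth of the carousel's notch: at its rim, 80 mm from the axis, level with the disc's upper face. The notch is 16 mm wide and 14 mm deep, cut through the rim; a white line on the disc runs from the hub to it.
- vial: Small amber jar with orange cap, 22 mm in diameter, 45 mm tall, standing loose on the deck's (+x, -y) corner. Leave alone. Origin under its centre.
- reagent: Small bottle with blue cap, 26 mm in diameter, 55 mm tall, standing loose on the deck's (-x, -y) corner. Leave alone. Origin under its centre.
- rack: White rack 75 x 135 mm with capped tubes, 94 mm tall, loose on the table to the left. Leave alone. Origin under its centre.
- tape: Yellow tape roll 100 mm in diameter, 24 mm tall, lying on the table. Leave alone. Origin under its centre.
- carton: Cardboard carton 80 x 120 x 55 mm on the table. Leave alone. Origin under its centre.
- tipbox: Blue pipette-tip box 87 x 122 x 70 mm on the table. Leave alone. Origin under its centre.
- gel_jar: Green jar with white lid, 68 mm in diameter, 60 mm tall, on the table. Leave alone. Origin under its centre.

How it is judged (in metres and radians):
On the way, in this order (a step that is already met when the one before it is completed fails the run):
1. the carousel is turned until its notch is over the pin (horizontal distance between notch and pin_top below 0.007 m).
2. the carousel is pressed down home (value of joint seat above 0.0065 m), for 0.1 s.
At the end, for the whole second after the job is handed in: The carousel is down at least 6.5 of its 8 mm, with its notch within 6 mm of the pin, at rest (value of joint seat above 0.0065 m and horizontal distance between notch and pin_top below 0.006 m and velocity of joint carousel between -0.05 and 0.05 rad/s); the robot touches nothing.
It fails at once if the carousel is lifted more than 4 mm above where it sat (value of joint seat below -0.004 m).
It fails at once if the amber jar or the blue-capped bottle on the deck is moved more than 20 mm or tipped (distance of any of vial, reagent from where it was at the start of the episode above 0.02 m or angle between any of vial, reagent's own z axis and vertical above 0.35 rad).
It fails at once if a thing standing on the table is moved more than 30 mm or tipped (distance of any of rack, tape, carton, tipbox, gel_jar from where it was at the start of the episode above 0.03 m or angle between any of rack, tape, carton, tipbox, gel_jar's own z axis and vertical above 0.35 rad).
It also fails if it takes over 42 s, if anything falls off the work surface, if the arm or the gripper's body presses on something with over 40 N, if the wrist force passes 120 N, or if a joint passes its speed limit or range.

## Robot

A 7-joint arm with a two-finger parallel gripper is mounted at the origin on the work surface. World frame = base frame: x ahead of the robot, y to its left, z up, the work surface at z = 0. Lengths are in mm, angles in degrees, forces in N, time in s.
With the tool pointing down it reaches from about 425 to 925 mm from the base axis. Payload 6.8 kg.
Tool frame: the origin (TCP) lies at the very end of the fingers, on their centre line; the grasp point (between the pads) lies 19 mm behind it; z points along the fingers, y is the direction in which the jaws open and shut (so a half turn about z gives the same grasp; the last joint's range is limited). The gripper opens to 88 mm and grips with 3 to 60 N. Pads are 20 mm wide; open, the fingers measure 115 mm over their backs; the gripper's body (75 mm by 178 mm) begins 61 mm behind the grasp point.
Start: joints at [57.175, 27.33, 1.283, 89.118, -0.659, 63.558, -4.761], TCP at [302.577, -603.403, 200.764] pointing down, gripper open.
Joint ranges: [-169.35, 169.35], [-19.33, 120.38], [-80.79, 83.38], [13.8, 139.57], [-78.32, 258.32], [9.67, 109.79], [-169.56, 169.56]. Speed limits (degrees/s): [136.94, 136.94, 180, 180, 180, 180, 180].

## Interface

Orientations are given as a 3x3 rotation matrix whose columns are the frame's x, y, z axes.
In Python, from cell import status, camera, workorder, models gives the robot as it stands.
- The arm moves only by the shell command python3 -m crank 'ROWS' [FORCE]. ROWS is JSON, a list of rows, each a list of 7 numbers: the shift along the world's x, y, z in cm, then the turn, a rotation vector about the world's x, y, z in degrees, then the finger opening in cm, from 0 to 8.78. A call has exactly 8 rows; each row shifts and turns the pose as measured when the row begins; what a row does not reach is not made up. A row lasts 1/8 s, in which the tool goes at most 62.5 mm and 10.7 degrees, less where a joint would pass 70% of its speed; a pose out of reach is approached as far as the arm can. A call with a gripper value outside its range is refused whole. The fingers move at their own pace and stop on an object; FORCE is the grip in N (left out, the last holds). Time passes only in rows, so rows that do not move let the fingers close, or fill a call up. It gives the time, the measured TCP pose, the force and the opening at its end, in the units of the state.
- status.state(): the state, without advancing time (a new reading comes with each control period).
- camera(name): name is "scene" or "top"; returns a dict with "frame" (420x560x3 uint8, red, green, blue), "depth" (420x560 float32, mm along the optical axis (not along the pixel's ray), 0 where there is no reading), "fov_y" (degrees; the focal length in pixels is half the picture's height over the tangent of half this angle, whatever the lens; pixels are square), "cx", "cy" (the principal point, pixels), "R" (3x3) and "t" (3): a world point X has camera coordinates R X + t. Camera axes: x right, y down, z forward; pixel columns grow to the right and rows downward; lengths in mm; the calibration is good to about 2 mm. A picture is of the moment at which its call begins.
- workorder.close_job(): hands the job in, once; it reports no verdict.
Trained networks look in the newest picture that a camera, given by its name, has taken for a name from the list of things; names that differ only in an ending like _2 or _b are one class to them, and where a whole thing is asked for, a point or a joint stands for the part that bears it (a point fixed in the world has none). Each returns a list of dicts, best first, with "confidence" (0 to 1); they miss things now and then, are a little off and sometimes report something else, mostly with a low value. They report only what shows in the picture. A call takes as long as a camera call.
- models.spot_in(camera, target): "point" ([x, y, z] in mm, in world coordinates, good to about 4 mm: the middle of the surface that is visible of it).
- models.outline_of(camera, target): "mask" (420x560 bool, what is visible of it).
- models.tip_of(camera, target): "point" ([x, y, z] in mm, in world coordinates, good to about 4 mm: a listed point, or the origin of a listed thing).
The state is a dict: "clock": time; "joint_pos": joint angles; "qvel": joint speeds; "effort": joint torques, N m; "tool_pos": TCP position; "orientation": TCP orientation; "ft_force": force on the tool from outside, world axes, zero at the start; "torque": the same for the moment, N m; "finger_gap": opening from 0.0 (shut) to 1.0 (fully open).
Only numpy, scipy, OpenCV 4.12 (cv2) and the standard library are available. Lean on these libraries where they do the work, as an engineer would, in place of code of your own. Each camera call takes 0.05 s, during which the arm holds its last target.

## Working session

There is one attempt and no reset: what is moved stays moved. The work goes in short steps, Python scripts to look and compute and a shell command to move; the robot and the scene stay as the last step left them, time stands still between calls to the robot, and variables do not carry over. Pictures are saved under pics/ and viewed, and the job is handed in when it is done.

```bash
mkdir -p pics; ls; python3 - <<'E'
from cell import status,camera,models
import cv2,numpy as np
s=status.state();print(s)
for n in("scene","top"):
    c=camera(n);cv2.imwrite(f"pics/a_{n}.png",c["frame"][:,:,::-1])
    print(n,c["fov_y"],c["cx"],c["cy"],c["R"],c["t"])
    for t in("pin_top","hub_top","notch","socket","loader","vial","reagent"):
        print(t,[(np.round(d["point"],1),round(d["confidence"],2)) for d in models.tip_of(n,t)][:3])
E
```

```text
pics
{'clock': 0.0, 'joint_pos': array([57.17498146, 27.37425913,  1.28044012, 89.17599238, -0.65930017,
       63.55642286, -4.76252667]), 'qvel': array([ 0.02584209,  0.06343304, -0.04511732,  0.05926755,  0.0290893 ,
        0.0890687 , -0.0453681 ]), 'effort': array([ 6.01300380e-04, -5.82841516e+01,  1.53513607e+00, -2.72598124e+01,
       -5.42103010e-02,  1.71087513e-02,  1.84598307e-04]), 'tool_pos': array([ 302.27527944, -602.84813811,  199.81696865]), 'orientation': array([[ 8.93913641e-01,  4.48238349e-01, -8.86623452e-04],
       [ 4.48239208e-01, -8.93912408e-01,  1.48971156e-03],
       [-1.24817857e-04, -1.72909288e-03, -9.99998497e-01]]), 'ft_force': array([ 0.43393126, -0.60580479,  0.22230365]), 'torque': array([-0.01418251, -0.04544131, -0.04025306]), 'finger_gap': 0.9978751560981184}
scene 55.62978174079448 280.6405105965475 200.06022532516562 [[ 0.6394714   0.76881168 -0.00222061]
 [ 0.54112346 -0.45213609 -0.70905455]
 [-0.54613344  0.45221848 -0.70515013]] [-324.527264   -210.8672762  1401.77492746]
pin_top [(array([617.7, -47.1,  61.3]), 0.69), (array([340.7, 
[... 323 characters left out ...]
ay([ 450.6, -164.1,   40.6]), 0.64)]
top 56.88348894744832 278.3245084096886 213.7050698637736 [[ 0.00901854 -0.99995247  0.00370579]
 [-0.99658265 -0.00929233 -0.08207725]
 [ 0.08210778 -0.00295291 -0.99661908]] [  10.26380413  526.69844995 1207.23173441]
pin_top [(array([622.9, -42. ,  57.4]), 0.62)]
hub_top [(array([539. , -48.3,  82.3]), 0.96)]
notch [(array([525.2,  26.4,  72.4]), 0.8)]
socket [(array([502.7, -15.9,  85.9]), 0.64), (array([ 654.6, -145.3,   44. ]), 0.37)]
loader [(array([542.1, -49. ,   3.5]), 0.96)]
vial [(array([ 654.8, -143.2,   41.2]), 0.41)]
reagent [(array([ 452. , -160.9,   40.6]), 0.45), (array([500.2, -14.8,  89.1]), 0.19), (array([659.7, 391.7,   4.2]), 0.17)]
```

View pics/a_top.png

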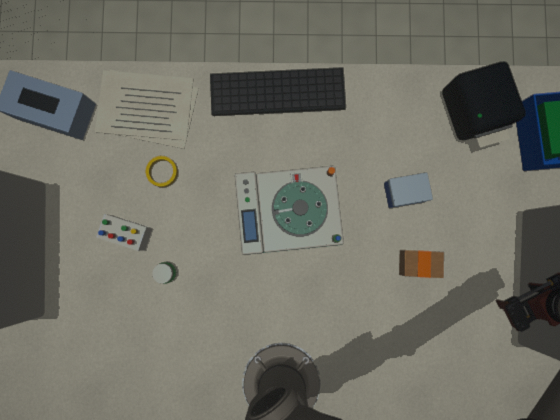

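View pics/a_scene.png

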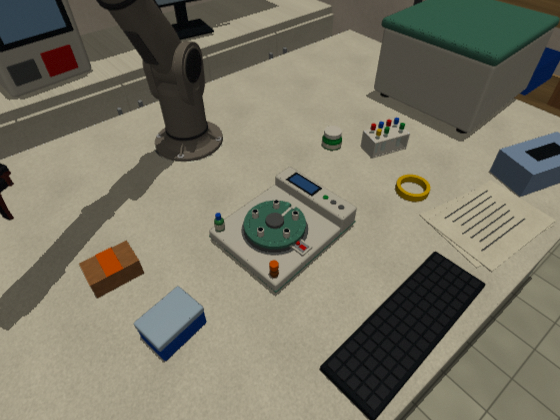

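The top view shows the carousel centred at about (300,208), its notch pointing left at (275,211), and the red pin at (297,178). I'll refine these by deprojecting colours.

```bash
cat > h.py <<'E'
import numpy as np,cv2
from cell import status,camera,models
def shot(n,save=None,box=None,k=8):
    c=camera(n); f=c["frame"]
    if save:
        x0,y0,x1,y1=box
        cv2.imwrite(f"pics/{save}.png",cv2.resize(f[y0:y1,x0:x1,::-1],None,fx=k,fy=k,interpolation=cv2.INTER_CUBIC))
    return c
def ray(c,u,v,z):
    F=c["frame"].shape[0]/2/np.tan(np.radians(c["fov_y"]/2))
    d=np.array([(u-c["cx"])/F,(v-c["cy"])/F,1.]);R=np.array(c["R"]);t=np.array(c["t"])
    o=-R.T@t;w=R.T@d
    return o+w*(z-o[2])/w[2]
def proj(c,X):
    F=c["frame"].shape[0]/2/np.tan(np.radians(c["fov_y"]/2))
    p=np.array(c["R"])@np.array(X,float)+c["t"];return p[:2]/p[2]*F+[c["cx"],c["cy"]]
E
python3 - <<'E'
from h import *
c=shot("top","b_top",(225,155,355,260),6)
s=shot("scene","b_scene",(205,165,365,290),5)
E
```

```text
(no output)
```

View pics/b_top.png

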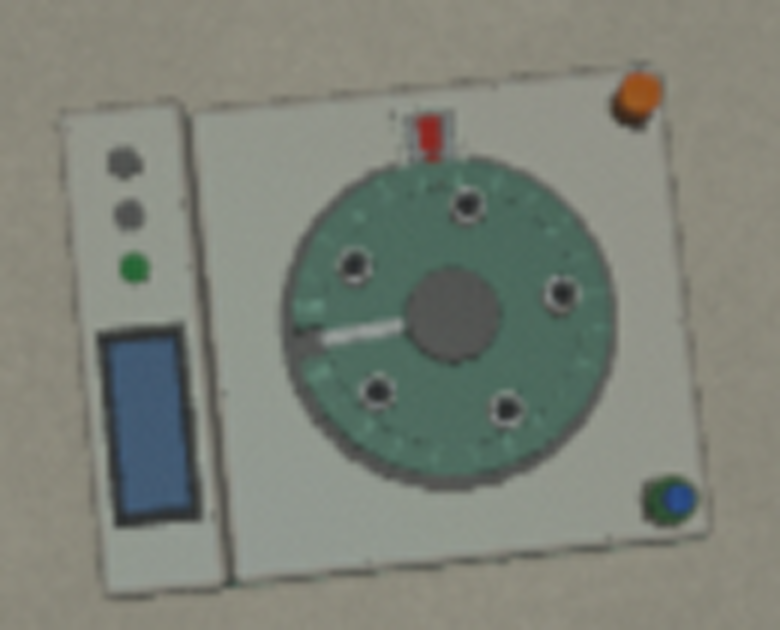

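View pics/b_scene.png

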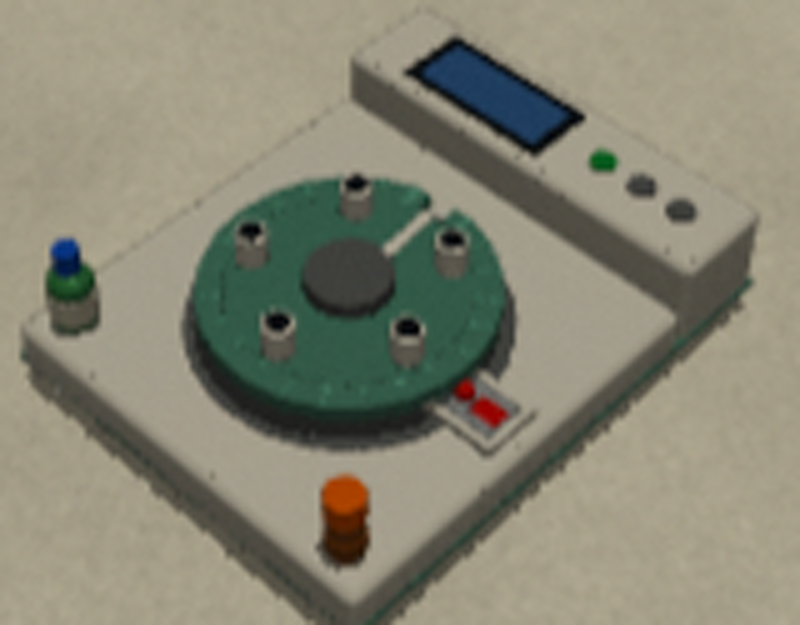

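```bash
python3 - <<'E'
from h import *
c=camera("top")
P=lambda x,y,z:ray(c,225+(x+.5)/6-.5,155+(y+.5)/6-.5,z)[:2]
h=P(452,314,82);print("hub",h)
S=[(355,265),(468,205),(562,295),(508,408),(378,391)]
q=np.array([P(*s,90) for s in S]);m=q.mean(0);print("socket mean",m)
for p in q:
    d=p-m;print(p.round(1),np.hypot(*d).round(1),np.degrees(np.arctan2(d[1],d[0])).round(1))
for n,a in(("line",P(325,338,70)),("pinstripe",P(430,135,47)),("pintip",P(431,158,57))):
    d=a-m;print(n,a,np.hypot(*d),np.degrees(np.arctan2(d[1],d[0])))
# loader edges: console/deck line (top right, z45)
for a,b in(((200,110),(660,68)),((662,70),(708,535)),((66,125),(105,595)),):
    d=P(*b,45)-P(*a,45);print("edge",np.degrees(np.arctan2(d[1],d[0])))
s=camera("scene")
P2=lambda x,y,z:ray(s,205+(x+.5)/5-.5,165+(y+.5)/5-.5,z)[:2]
hub=P2(349,272,82);print("scene hub",hub)
Q=np.array([P2(*p,90) for p in((453,240),(407,327),(278,322),(251,231),(356,184))]);M=Q.mean(0);print(Q.round(1),M)
for n,a in(("stripe",P2(489,412,47)),("ball",P2(465,390,57))):
    d=a-M;print(n,a,np.hypot(*d),np.degrees(np.arctan2(d[1],d[0])))
E
```

```text
hub [542.7741969  -49.71083471]
socket mean [542.68708396 -50.33993149]
[566.2  -0.6] 55.0 64.8
[597. -57.] 54.7 -7.0
[ 552.  -104.2] 54.7 -80.2
[495.2 -77.3] 54.6 -150.4
[503.1 -12.5] 54.8 136.3
line [531.13181331  14.01778854] 65.38685194253307 100.17886155862573
pinstripe [639.97898614 -39.87678421] 97.85290840057148 6.138217947001321
pintip [626.17969739 -39.96771869] 84.13441208561265 7.081522834731557
edge -84.16039524403016
edge -174.5866993609761
edge -174.28122691089976
scene hub [544.30504709 -51.25374956]
[[ 5.671e+02 -4.000e-01]
 [ 5.971e+02 -5.700e+01]
 [ 5.535e+02 -1.041e+02]
 [ 4.951e+02 -7.670e+01]
 [ 5.033e+02 -1.300e+01]] [543.233296   -50.23326574]
stripe [638.49635529 -37.51403071] 96.10842525717469 7.604980943740672
ball [626.0098139  -42.98060757] 83.09363974089085 5.007316436174848
```

Measurements agree: axis at (543, -50), loader yaw about 5.8°, notch at 100.7°. I need about 95° clockwise, using the gap at the notch line to push the socket at 65°. First the transfer, with fingers closed.

```bash
python3 -m crank '[[2,5.2,0,0,0,9.2,0],[2,5.2,0,0,0,9.2,0],[2,5.2,0,0,0,9.2,0],[2,5.2,0,0,0,9.2,0],[2,5.2,0,0,0,9.2,0],[2,5.2,0,0,0,9.2,0],[2,5.2,0,0,0,9.2,0],[2,5.2,0,0,0,9.2,0]]' 30; python3 -c "
from cell import status
s=status.state();print(s['joint_pos'].round(1),s['orientation'].round(3))"
```

```text
clock: 2.0
tool_pos: [463.4, -179.8, 202.1]
orientation: [[-0.209, 0.978, 0.006], [0.978, 0.209, -0.004], [-0.005, 0.005, -1.0]]
ft_force: [1.7, -0.4, -0.0]
finger_gap: 0.132
[ 35.4  11.9 -24.4 111.9   6.   57.   20.3] [[-0.209  0.978  0.006]
 [ 0.978  0.209 -0.004]
 [-0.005  0.005 -1.   ]]
```

```bash
python3 -m crank '[[1.7,4.6,0,0,0,-0.5,0],[1.7,4.6,-1,0,0,-0.5,0],[1.7,4.6,-2,0,0,0,0],[1.7,4.4,-2,0,0,0,0],[0.2,0.2,-2,0,0,0,0],[0,0,-1.5,0,0,0,0],[0,0,-0.5,0,0,0,0],[0,0,0,0,0,0,0]]'; python3 - <<'E'
from h import *
s=status.state();print(s['joint_pos'].round(1),s['tool_pos'].round(1),s['finger_gap'])
c=shot("top","c_top",(225,155,355,260),6)
s=shot("scene","c_scene",(205,125,365,290),5)
E
```

```text
clock: 3.0
tool_pos: [537.8, 14.2, 112.2]
orientation: [[-0.198, 0.98, 0.014], [0.98, 0.198, -0.004], [-0.007, 0.013, -1.0]]
ft_force: [0.6, 0.5, -0.5]
finger_gap: 0.003
[ 14.8  22.8 -28.6 111.8  14.9  48.2 -10.4] [537.8  14.2 112.2] 0.003008922667935517
```

View pics/c_scene.png

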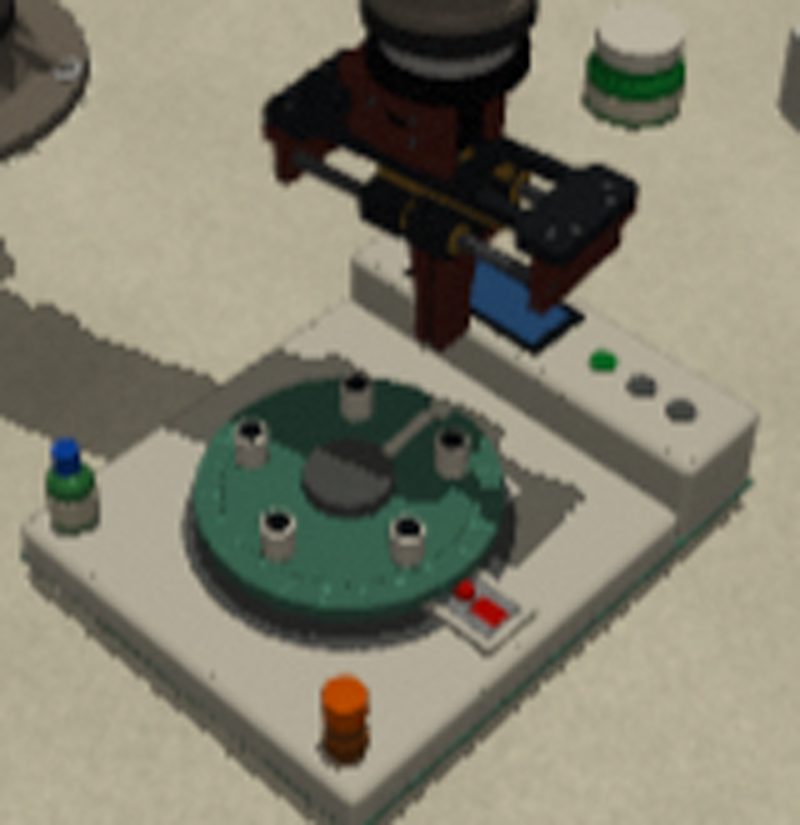

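View pics/c_top.png

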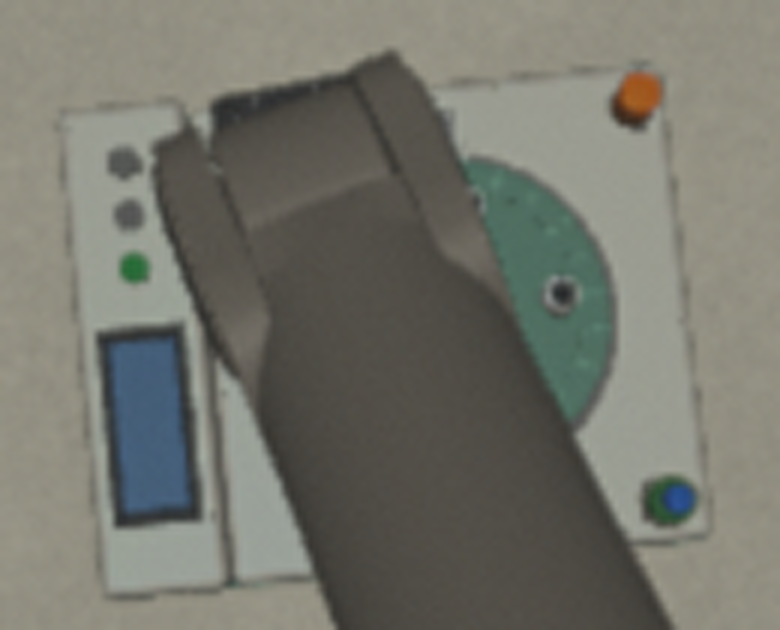

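The scene view shows the closed fingertip at about (440,345), above the gap by the white line, and slightly too far out. I'll correct that and descend.

```bash
python3 -m crank '[[-0.3,-0.6,0,0,0,0,0],[-0.2,-0.3,0,0,0,0,0],[0,0,-0.7,0,0,0,0],[0,0,-0.8,0,0,0,0],[0,0,-0.8,0,0,0,0],[0,0,-0.5,0,0,0,0],[0,0,-0.2,0,0,0,0],[0,0,0,0,0,0,0]]'; python3 - <<'E'
from h import *
s=shot("scene","d_scene",(205,125,365,290),4)
E
```

```text
clock: 4.1
tool_pos: [533.1, 3.8, 81.4]
orientation: [[-0.197, 0.98, 0.016], [0.98, 0.197, -0.004], [-0.007, 0.015, -1.0]]
ft_force: [-0.7, -0.5, -0.1]
finger_gap: 0.009
```

View pics/d_scene.png

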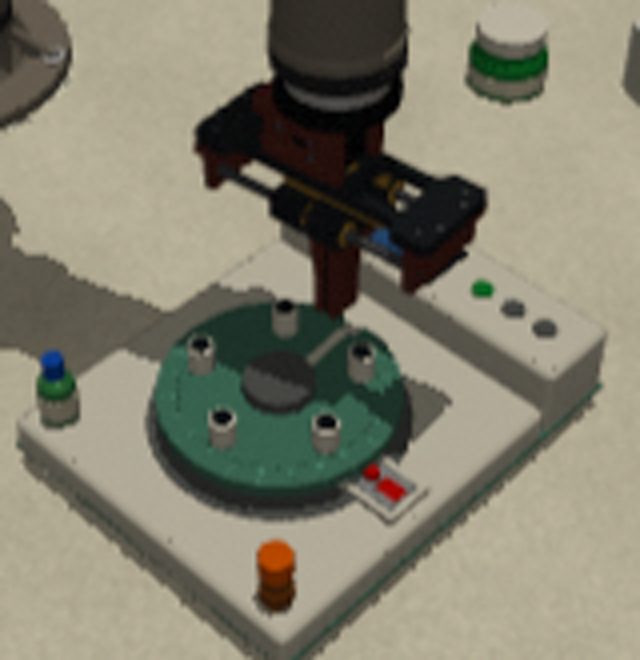

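The fingertip is between the two sockets (about (335,310) in the crop), clear of the disc at z=81. Starting the clockwise arc push.

```bash
python3 -m crank '[[0.57,0.08,-0.2,0,0,-6,0],[0.58,0.02,-0.2,0,0,-6,0],[0.57,-0.04,0,0,0,-6,0],[0.57,-0.1,0,0,0,-6,0],[0.55,-0.16,0,0,0,-6,0],[0.53,-0.22,0,0,0,-6,0],[0.51,-0.27,0,0,0,-6,0],[0.48,-0.32,0,0,0,-6,0]]'; cat >> h.py <<'E'
def tip():
    s=status.state();p=s['tool_pos'];d=p[:2]-[543,-50];y=s['orientation'][:,1]
    print("tip",p.round(1),"r",np.hypot(*d).round(1),"phi",np.degrees(np.arctan2(d[1],d[0])).round(1),"yang",np.degrees(np.arctan2(y[1],y[0])).round(1),"F",s['ft_force'].round(1),"j",s['joint_pos'].round(0))
E
python3 - <<'E'
from h import *
tip()
s=shot("scene","e_scene",(205,125,365,290),4)
E
```

```text
clock: 5.15
tool_pos: [579.6, -5.8, 79.7]
orientation: [[0.618, 0.786, 0.011], [0.786, -0.618, -0.016], [-0.005, 0.018, -1.0]]
ft_force: [-0.9, 1.0, 0.2]
finger_gap: 0.007
tip [579.6  -5.8  79.7] r 57.4 phi 50.4 yang -38.2 F [-0.9  1.   0.2] j [  5.  27. -15. 108.  11.  46. -54.]
```

View pics/e_scene.png

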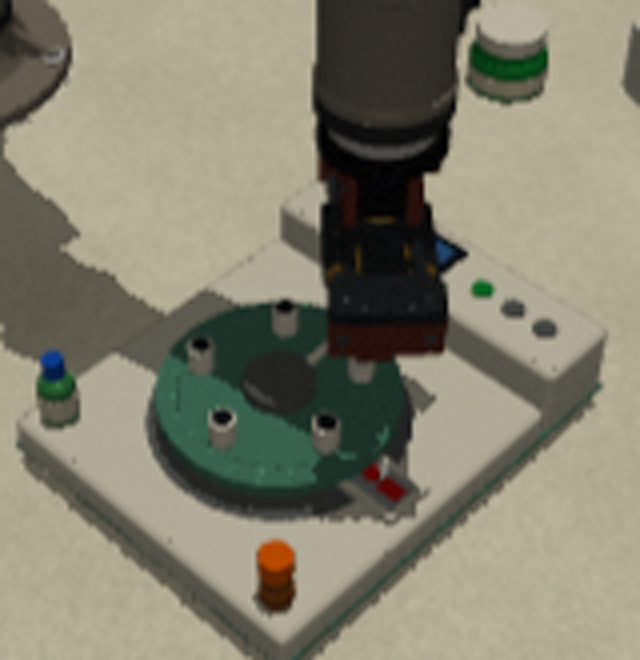

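```bash
python3 - <<'E'
from h import *
s=camera("scene")
for X in([533.1,3.8,81.4],[579.6,-5.8,79.7],[566.4,-.5,90],[566.4,-.5,70],[543,-50,82]): print(X,((proj(s,X)-[205,125])*4).round(0))
u,v=(205+np.array([335])/4)[0],(125+310/4)
print(ray(s,u,v,81.4)[:2])
print(models.tip_of("scene","notch"),models.tip_of("scene","hub_top"),models.tip_of("scene","socket"))
d=s["depth"]
for (a,b) in((335,340),(362,372),(345,355),(385,352)):
    u,v=int(205+a/4),int(125+b/4);print(a,b,d[v,u])
E
```

```text
[533.1, 3.8, 81.4] [331. 328.]
[579.6, -5.8, 79.7] [367. 376.]
[566.4, -0.5, 90] [360. 350.]
[566.4, -0.5, 70] [359. 371.]
[543, -50, 82] [278. 374.]
[522.09382505  16.35596866]
[{'point': [524.3, 28.6, 72.2], 'confidence': 0.63}] [{'point': [539.4, -48.7, 83.2], 'confidence': 0.83}, {'point': [600.2, -394.0, -0.2], 'confidence': 0.49}] [{'point': [500.0, -10.5, 87.7], 'confidence': 0.81}]
335 340 884.5097
362 372 1030.4397
345 355 891.4296
385 352 890.1928
```

```bash
python3 - <<'E'
from h import *
c=shot("scene","f_scene",(260,185,325,235),12)
F=210/np.tan(np.radians(c["fov_y"]/2))
v,u=np.mgrid[185:235,260:325];z=c["depth"][185:235,260:325]
P=np.stack([(u-c["cx"])/F*z,(v-c["cy"])/F*z,z],-1)
W=(P-np.array(c["t"]))@np.array(c["R"])
np.save("w.npy",W)
rgb=c["frame"][185:235,260:325].astype(int)
for col in range(262,312,4):
    print(col,[tuple(W[r-185,col-260].round(0).astype(int)) for r in range(205,225,3)])
E
```

```text
262 [(np.int64(474), np.int64(-37), np.int64(69)), (np.int64(484), np.int64(-45), np.int64(71)), (np.int64(493), np.int64(-52), np.int64(71)), (np.int64(502), np.int64(-60), np.int64(72)), (np.int64(508), np.int64(-64), np.int64(68)), (np.int64(517), np.int64(-71), np.int64(68)), (np.int64(527), np.int64(-79), np.int64(72))]
266 [(np.int64(480), np.int64(-29), np.int64(69)), (np.int64(492), np.int64(-38), np.int64(72)), (np.int64(500), np.int64(-44), np.int64(71)), (np.int64(509), np.int64(-51), np.int64(72)), (np.int64(524), np.int64(-63), np.int64(81)), (np.int64(535), np.int64(-71), np.int64(84)), (np.int64(538), np.int64(-74), np.int64(77))]
270 [(np.int64(489), np.int64(-22), np.int64(71)), (np.int64(498), np.int64(-29), np.int64(71)), (np.int64(506), np.int64(-36), np.int64(71)), (np.int64(524), np.int64(-50), np.int64(83)), (np.int64(531), np.int64(-55), np.int64(81)), (np.int64(541), np.int64(-63), np.int64(84)), (np.int64(548), np.int64(-69), np.int64(83))]
274 [(np.int64(507), np.int64(-23), np.int64(86)), (np.int64(507), np.int64(-22), np.int64(74)), (np.int64(515), np.int
[... 2442 characters left out ...]
9)), (np.int64(592), np.int64(1), np.int64(70))]
306 [(np.int64(654), np.int64(-50), np.int64(218)), (np.int64(655), np.int64(-50), np.int64(209)), (np.int64(650), np.int64(-44), np.int64(192)), (np.int64(558), np.int64(49), np.int64(43)), (np.int64(566), np.int64(41), np.int64(43)), (np.int64(575), np.int64(32), np.int64(46)), (np.int64(584), np.int64(25), np.int64(46))]
310 [(np.int64(660), np.int64(-43), np.int64(219)), (np.int64(659), np.int64(-41), np.int64(207)), (np.int64(655), np.int64(-37), np.int64(191)), (np.int64(565), np.int64(56), np.int64(45)), (np.int64(574), np.int64(49), np.int64(44)), (np.int64(581), np.int64(42), np.int64(44)), (np.int64(593), np.int64(30), np.int64(50))]
```

View pics/f_scene.png

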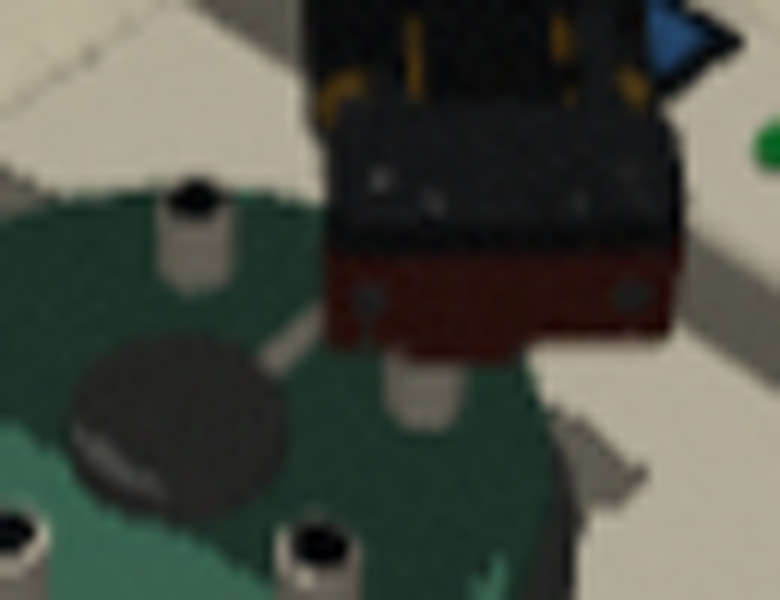

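```bash
python3 - <<'E'
import numpy as np
W=np.load("w.npy")
for r in range(210,219):
    print(r,[tuple(int(a) for a in W[r-185,c-260].round()) for c in range(290,307,2)])
E
```

```text
210 [(629, -73, 198), (631, -69, 197), (632, -65, 195), (635, -61, 194), (638, -58, 195), (642, -55, 196), (645, -51, 196), (648, -49, 197), (650, -44, 195)]
211 [(630, -74, 196), (630, -68, 192), (634, -65, 193), (636, -62, 193), (639, -59, 193), (643, -56, 194), (645, -52, 193), (647, -48, 193), (650, -44, 192)]
212 [(544, 2, 71), (631, -69, 190), (633, -65, 189), (636, -62, 190), (638, -57, 188), (643, -56, 192), (645, -52, 190), (646, -46, 187), (650, -44, 189)]
213 [(546, 1, 70), (630, -68, 185), (635, -67, 189), (637, -62, 187), (639, -58, 187), (642, -55, 186), (645, -51, 187), (647, -47, 185), (651, -45, 187)]
214 [(545, 2, 65), (632, -70, 185), (633, -64, 182), (636, -62, 183), (640, -59, 185), (592, -7, 109), (594, -2, 108), (555, 44, 44), (558, 49, 43)]
215 [(550, -3, 68), (567, -11, 88), (581, -17, 104), (585, -14, 105), (591, -13, 109), (590, -5, 103), (593, -1, 103), (556, 43, 42), (562, 45, 45)]
216 [(553, -6, 70), (567, -11, 84), (573, -9, 88), (574, -4, 85), (575, 3, 81), (571, 14, 71), (574, 18, 71), (559, 40, 43), (562, 44, 42)]
217 [(557, -9, 71), (565, -9, 78), (572, -9, 83), (576, -6, 85), (574, 4, 76), (572, 13, 68), (577, 15, 71), (579, 20, 69), (566, 41, 43)]
218 [(558, -10, 69), (568, -11, 77), (573, -9, 81), (576, -5, 80), (575, 3, 73), (575, 10, 69), (579, 14, 69), (582, 18, 69), (571, 37, 46)]
```

Nothing was pushed. Depth shows the real fingertip at about z≈102 where the state reports 80, so it passed above the socket (disc and sockets read at the correct heights, so the camera is consistent). I'll move to the next gap (28.7°), then re-measure the hand there.

```bash
python3 -m crank '[[0.29,-0.44,0,0,0,-5.8,0],[0.29,-0.44,0,0,0,-5.8,0],[0.29,-0.44,0,0,0,-5.8,0],[0.29,-0.44,0,0,0,-5.8,0],[0,0,0,0,0,0,0],[0,0,0,0,0,0,0],[0,0,0,0,0,0,0],[0,0,0,0,0,0,0]]'; cat >> h.py <<'E'
def cloud(c,box):
    x0,y0,x1,y1=box
    F=c["frame"].shape[0]/2/np.tan(np.radians(c["fov_y"]/2))
    v,u=np.mgrid[y0:y1,x0:x1];z=c["depth"][y0:y1,x0:x1]
    P=np.stack([(u-c["cx"])/F*z,(v-c["cy"])/F*z,z],-1)
    return (P-np.array(c["t"]))@np.array(c["R"])
E
python3 - <<'E'
from h import *
tip()
B=(240,150,340,240)
c=shot("scene","g_scene",B,8)
W=cloud(c,B);np.save("w.npy",W)
for r in range(204,224): print(r,[tuple(int(a) for a in W[r-150,q-240].round()) for q in range(290,316,3)])
E
```

```text
clock: 6.45
tool_pos: [588.9, -22.2, 79.4]
orientation: [[0.875, 0.485, 0.002], [0.485, -0.875, -0.017], [-0.006, 0.016, -1.0]]
ft_force: [-0.7, 0.2, 0.8]
finger_gap: 0.003
tip [588.9 -22.2  79.4] r 53.7 phi 31.2 yang -61.0 F [-0.7  0.2  0.8] j [  3.  28.  -9. 107.   7.  46. -72.]
204 [(634, -78, 225), (639, -74, 225), (641, -67, 223), (648, -65, 227), (632, -40, 198), (630, -29, 189), (538, 73, 51), (548, 75, 58), (557, 78, 62)]
205 [(636, -80, 224), (642, -77, 227), (645, -70, 225), (648, -64, 223), (633, -41, 196), (531, 69, 44), (538, 74, 47), (547, 76, 52), (559, 75, 62)]
206 [(639, -82, 224), (644, -78, 226), (646, -71, 223), (652, -68, 225), (634, -42, 195), (534, 67, 44), (539, 73, 44), (549, 75, 51), (562, 73, 62)]
207 [(641, -85, 225), (645, -79, 225), (649, -74, 224), (655, -71, 227), (532, 57, 46), (538, 63, 45), (541, 71, 43), (549, 75, 46), (562, 74, 57)]
208 [(643, -86, 224), (649, -82, 226), (651, -76, 224), (657, -72, 226), (534, 55, 44), (538, 62, 43), (546, 67, 45), (548, 77, 41), (559, 77, 49)]
209 [(646, -88, 225), (650, -84, 225), (653, -78, 224), (659, -75, 227
[... 1427 characters left out ...]
87), (647, -80, 189), (653, -76, 191), (655, -69, 188), (583, 10, 71), (572, 32, 47), (575, 40, 44), (582, 44, 47), (587, 51, 46)]
220 [(643, -85, 185), (646, -79, 184), (654, -77, 189), (604, -21, 107), (585, 8, 71), (591, 13, 73), (580, 35, 48), (584, 43, 46), (590, 48, 46)]
221 [(569, -19, 72), (570, -10, 67), (653, -76, 184), (582, 1, 69), (587, 6, 70), (591, 13, 68), (581, 35, 44), (585, 41, 44), (592, 46, 47)]
222 [(570, -20, 70), (574, -13, 69), (579, -8, 70), (585, -3, 71), (591, 3, 72), (595, 9, 71), (584, 32, 46), (589, 38, 45), (595, 43, 47)]
223 [(571, -21, 69), (577, -16, 70), (583, -11, 71), (589, -6, 72), (591, 2, 69), (598, 6, 72), (586, 30, 45), (592, 36, 45), (596, 43, 44)]
```

View pics/g_scene.png

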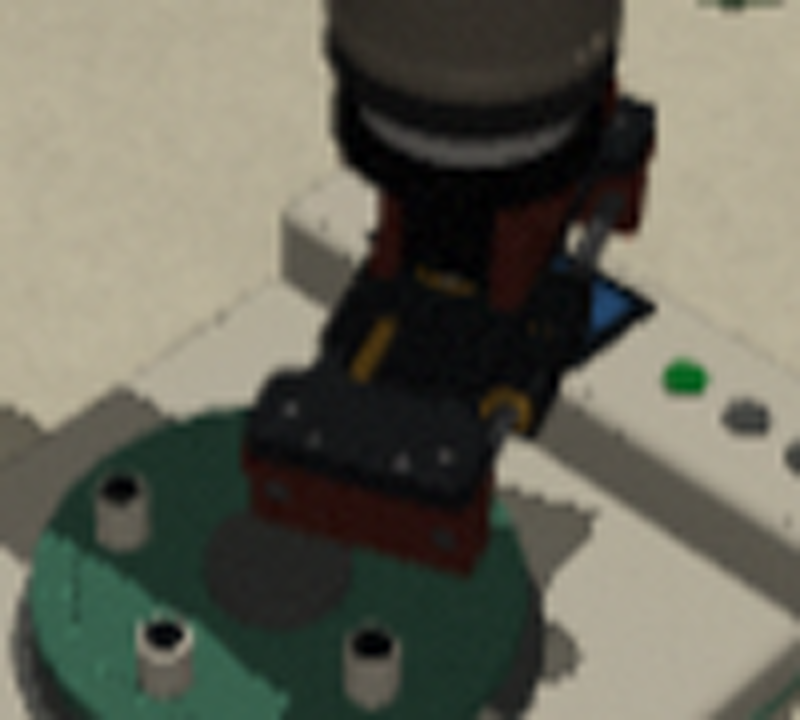

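```bash
python3 - <<'E'
from h import *
W=np.load("w.npy");s=status.state();O=s['orientation'];p=s['tool_pos']
T=(W-p)@O
np.set_printoptions(linewidth=200)
m=(W[...,2]>130)&(np.abs(T[...,0])<150)&(np.abs(T[...,1])<150)
t=T[m]
for zl in range(-180,-90,10):
    q=t[(t[:,2]>=zl)&(t[:,2]<zl+10)]
    if len(q): print(zl,len(q),np.percentile(q,[2,50,98],axis=0).round(0).tolist())
c=camera("scene")
print("tip corner in pic d",ray(c,288.75,204.5,103),ray(c,288.75,204.5,81))
E
```

```text
-180 24 [[-17.0, 9.0, -179.0], [19.0, 15.0, -172.0], [25.0, 19.0, -170.0]]
-170 72 [[-17.0, 4.0, -170.0], [5.0, 13.0, -165.0], [25.0, 19.0, -160.0]]
-160 79 [[-18.0, -10.0, -160.0], [5.0, 13.0, -155.0], [26.0, 19.0, -150.0]]
-150 583 [[-27.0, -80.0, -148.0], [8.0, 64.0, -144.0], [34.0, 90.0, -141.0]]
-140 167 [[-27.0, -70.0, -140.0], [8.0, 50.0, -136.0], [35.0, 90.0, -130.0]]
-130 239 [[-30.0, -73.0, -130.0], [24.0, 19.0, -126.0], [35.0, 88.0, -120.0]]
-120 194 [[-28.0, -72.0, -120.0], [23.0, 30.0, -116.0], [35.0, 83.0, -110.0]]
-110 93 [[-28.0, -75.0, -110.0], [13.0, 80.0, -107.0], [35.0, 83.0, -102.0]]
tip corner in pic d [543.7675864   -2.55302266 103.        ] [527.50693416  11.72602503  81.        ]
```

The hand's horizontal position agrees with the state to about 3 mm, and only its height is about 22 mm higher than reported (both body and fingertip). I'll descend by that amount in the gap.

```bash
python3 -m crank '[[0.1,-0.1,-0.3,0,0,0,0],[0.1,0,-0.3,0,0,0,0],[0,0,-0.3,0,0,0,0],[0,0,-0.3,0,0,0,0],[0,0,-0.3,0,0,0,0],[0,0,-0.3,0,0,0,0],[0,0,-0.2,0,0,0,0],[0,0,0,0,0,0,0]]';  python3 - <<'E'
from h import *
tip()
B=(240,150,340,240)
c=shot("scene","i_scene",B,8)
E
```

```text
clock: 7.55
tool_pos: [590.9, -23.4, 57.6]
orientation: [[0.875, 0.485, 0.002], [0.485, -0.875, -0.017], [-0.007, 0.016, -1.0]]
ft_force: [0.3, 0.1, -0.3]
finger_gap: 0.006
tip [590.9 -23.4  57.6] r 54.8 phi 29.1 yang -61.0 F [ 0.3  0.1 -0.3] j [  2.  29.  -9. 107.   8.  44. -72.]
```

View pics/i_scene.png

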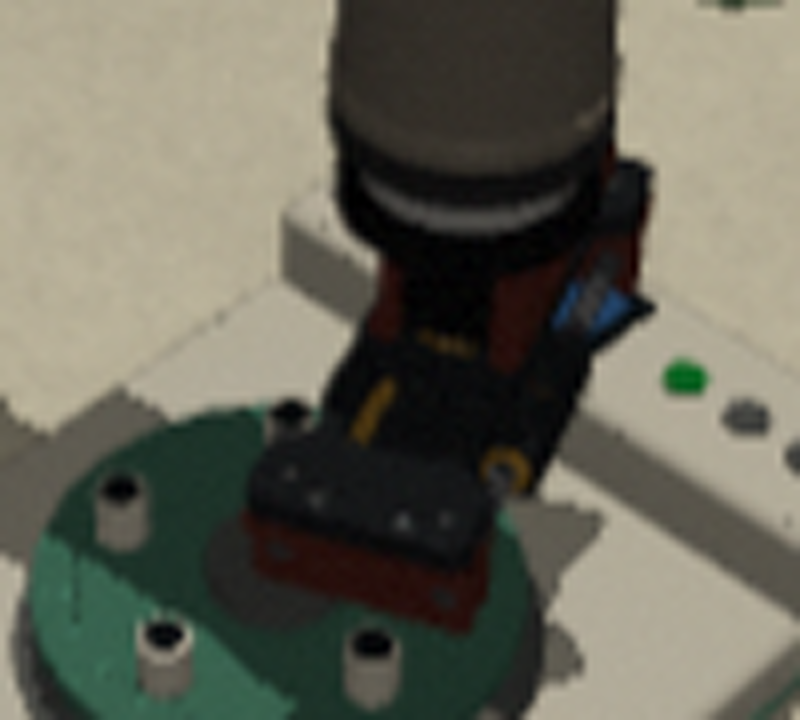

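Zero force at reported z=57.6, which would be below the disc face, confirms the bias. Sockets are intact at (290,420), (120,510), (165,660) and (372,670) in the crop. Pushing round.

```bash
python3 -m crank '[[0.25,-0.52,-0.1,0,0,-6,0],[0.2,-0.54,-0.1,0,0,-6,0],[0.14,-0.56,0,0,0,-6,0],[0.08,-0.57,0,0,0,-6,0],[0.02,-0.58,0,0,0,-6,0],[-0.04,-0.57,0,0,0,-6,0],[-0.1,-0.57,0,0,0,-6,0],[-0.16,-0.55,0,0,0,-6,0]]';  python3 - <<'E'
from h import *
tip()
c=shot("scene","j_scene",(225,150,325,250),6)
E
```

```text
clock: 8.6
tool_pos: [597.6, -64.2, 56.8]
orientation: [[0.938, -0.347, -0.005], [-0.348, -0.938, -0.009], [-0.002, 0.01, -1.0]]
ft_force: [1.6, 1.3, -0.2]
finger_gap: 0.008
tip [597.6 -64.2  56.8] r 56.4 phi -14.6 yang -110.3 F [ 1.6  1.3 -0.2] j [  -3.   30.    3.  106.   -2.   44. -109.]
```

View pics/j_scene.png

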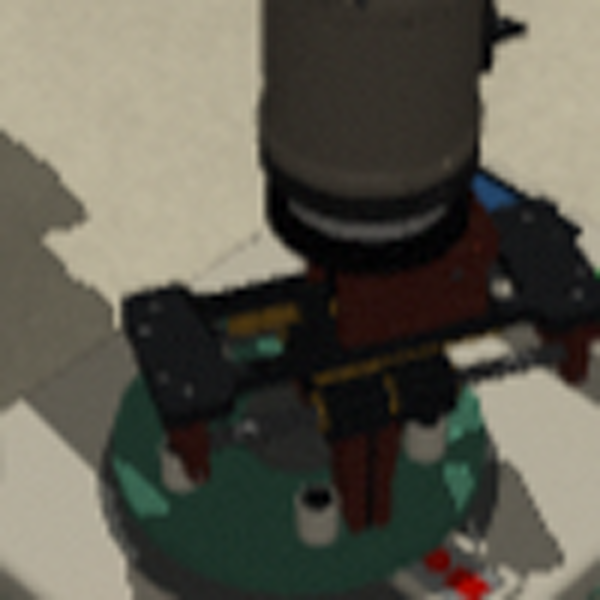

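```bash
python3 - <<'E'
from h import *
c=camera("scene")
for x,y in((318,497),):
    p=ray(c,225+(x+.5)/6-.5,150+(y+.5)/6-.5,90)[:2];d=p-[543,-50];print(p,np.hypot(*d),np.degrees(np.arctan2(d[1],d[0])))
print(ray(c,225+370/6,150+525/6,79))
E
```

```text
[589.79831943 -77.99825269] 54.53425396389503 -30.891017561567526
[609.59038348 -65.32399707  79.        ]
```

Push works: the leading socket has moved from -7.3° to -30.9° at about 2 N. Some 71° remain. Joint 7 is heading towards its limit, so I'll turn the tool less than the arc.

```bash
python3 -m crank '[[-0.18,-0.55,0,0,0,-3,0],[-0.24,-0.53,0,0,0,-3,0],[-0.29,-0.5,0,0,0,-3,0],[-0.34,-0.47,0,0,0,-3,0],[-0.38,-0.43,0,0,0,-3,0],[-0.43,-0.39,0,0,0,-3,0],[-0.46,-0.34,0,0,0,-3,0],[-0.5,-0.29,0,0,0,-3,0]]';  python3 - <<'E'
from h import *
tip()
c=shot("scene","k_scene",(225,150,325,250),6)
print(models.tip_of("scene","notch"),models.tip_of("scene","socket"))
E
```

```text
clock: 9.7
tool_pos: [567.1, -98.3, 56.7]
orientation: [[0.701, -0.713, -0.01], [-0.713, -0.701, -0.002], [-0.006, 0.008, -1.0]]
ft_force: [1.3, 4.3, -1.4]
finger_gap: 0.009
tip [567.1 -98.3  56.7] r 54.0 phi -63.5 yang -135.5 F [ 1.3  4.3 -1.4] j [  -4.   29.   10.  110.   -7.   43. -126.]
[{'point': [608.4, -12.7, 71.7], 'confidence': 0.62}] [{'point': [564.9, -0.2, 92.1], 'confidence': 0.65}]
```

View pics/k_scene.png

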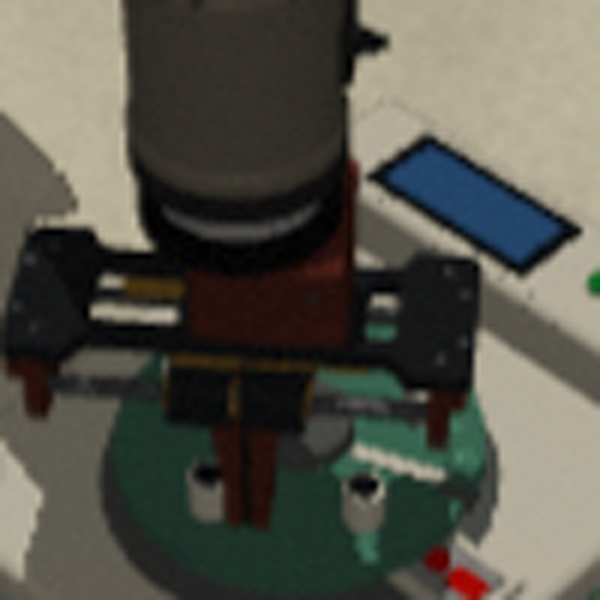

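```bash
cat >> h.py <<'E'
def ang(c,x,y,z,x0=225,y0=150,k=6):
    p=ray(c,x0+(x+.5)/k-.5,y0+(y+.5)/k-.5,z)[:2];d=p-[543,-50];return p.round(1),np.hypot(*d).round(1),np.degrees(np.arctan2(d[1],d[0])).round(1)
E
python3 - <<'E'
from h import *
c=camera("scene")
for a in((363,483,90),(207,470,90),(440,474,70),(462,486,70),(437,560,57),(466,583,47)):print(a,*ang(c,*a))
E
```

```text
(363, 483, 90) [595.9 -58.9] 53.6 -9.6
(207, 470, 90) [ 548.9 -104. ] 54.4 -83.8
(440, 474, 70) [599.9 -19.3] 64.6 28.4
(462, 486, 70) [610.9 -16.6] 75.7 26.2
(437, 560, 57) [626.5 -44. ] 83.7 4.1
(466, 583, 47) [637.7 -37.3] 95.5 7.7
```

```bash
python3 -m crank '[[-0.2,-0.09,0,0,0,-1.5,0],[-0.2,-0.08,0,0,0,-1.5,0],[-0.2,-0.08,0,0,0,-1.5,0],[-0.21,-0.07,0,0,0,-1.5,0],[-0.21,-0.06,0,0,0,-1.5,0],[-0.21,-0.05,0,0,0,-1.5,0],[0,0,0,0,0,0,0],[0,0,0,0,0,0,0]]';  python3 - <<'E'
from h import *
tip()
c=shot("scene","l_scene",(225,170,325,245),8)
print(models.tip_of("scene","notch"))
E
```

```text
clock: 10.9
tool_pos: [555.2, -103.4, 56.9]
orientation: [[0.575, -0.818, -0.008], [-0.818, -0.575, -0.001], [-0.004, 0.008, -1.0]]
ft_force: [1.5, 1.7, -1.9]
finger_gap: 0.005
tip [ 555.2 -103.4   56.9] r 54.8 phi -77.2 yang -144.9 F [ 1.5  1.7 -1.9] j [  -5.   28.   12.  112.   -8.   42. -133.]
[{'point': [620.2, -31.0, 74.8], 'confidence': 0.67}]
```

View pics/l_scene.png

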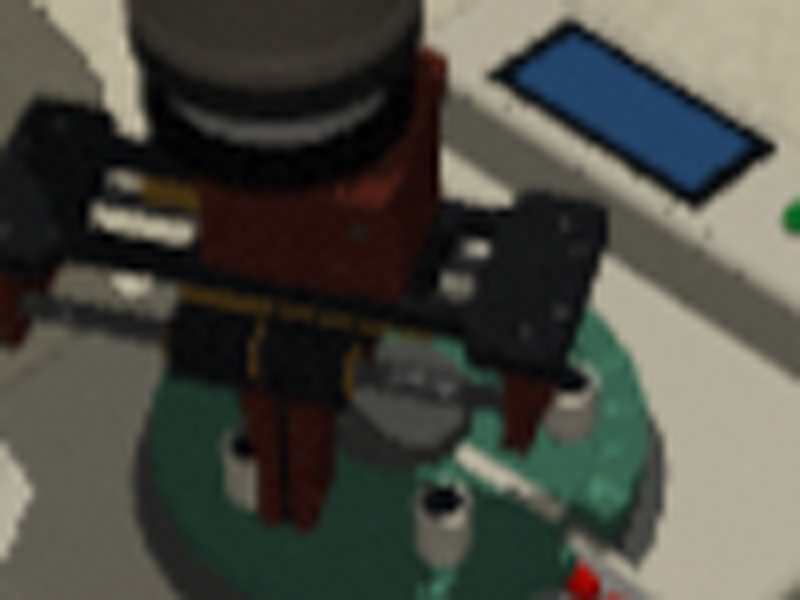

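```bash
python3 - <<'E'
from h import *
c=camera("scene")
for a in((443,499,90),(460,455,70),(560,512,70),(574,380,90),(582,580,57)):print(a,*ang(c,*a,225,170,8))
for th in (5.7,8,10,12,14):
    t=np.radians(th);print(th,[((proj(c,[543+r*np.cos(t),-50+r*np.sin(t),70])+.5-[225,170])*8-.5).round(0) for r in(24,66,80)],[((proj(c,[543+55*np.cos(a),-50+55*np.sin(a),90])+.5-[225,170])*8-.5).round(0) for a in(t-np.radians(36),t+np.radians(36))])
E
```

```text
(443, 499, 90) [592.3 -72.6] 54.2 -24.6
(460, 455, 70) [568.3 -45.7] 25.7 9.7
(560, 512, 70) [606.9 -36.8] 65.2 11.7
(574, 380, 90) [580.7  -8.6] 56.0 47.7
(582, 580, 57) [624.2 -42.4] 81.6 5.4
5.7 [array([452., 455.]), array([548., 526.]), array([580., 550.])] [array([426., 504.]), array([569., 393.])]
8 [array([454., 454.]), array([553., 521.]), array([587., 544.])] [array([433., 503.]), array([570., 388.])]
10 [array([456., 452.]), array([558., 517.]), array([593., 539.])] [array([439., 502.]), array([571., 384.])]
12 [array([458., 451.]), array([563., 512.]), array([598., 534.])] [array([445., 500.]), array([571., 379.])]
14 [array([459., 449.]), array([567., 508.]), array([604., 528.])] [array([451., 499.]), array([571., 375.])]
```

Notch is now at 11.6° against the pin's 5.7°. About 5.7° left.

```bash
python3 -m crank '[[-0.13,-0.03,0,0,0,-0.5,0],[-0.13,-0.02,0,0,0,-0.5,0],[-0.13,-0.02,0,0,0,-0.5,0],[-0.13,-0.02,0,0,0,-0.5,0],[0,0,0,0,0,0,0],[0,0,0,0,0,0,0],[0,0,0,0,0,0,0],[0,0,0,0,0,0,0]]';  python3 - <<'E'
from h import *
tip()
c=shot("scene","m_scene",(225,170,325,245),8)
print(models.tip_of("scene","notch"))
E
```

```text
clock: 12.05
tool_pos: [550.1, -103.7, 57.0]
orientation: [[0.545, -0.839, -0.008], [-0.839, -0.545, -0.0], [-0.004, 0.007, -1.0]]
ft_force: [1.0, 2.6, -1.0]
finger_gap: 0.003
tip [ 550.1 -103.7   57. ] r 54.2 phi -82.4 yang -147.0 F [ 1.   2.6 -1. ] j [  -6.   28.   13.  112.   -9.   42. -135.]
[{'point': [619.9, -42.9, 71.8], 'confidence': 0.77}, {'point': [538.1, -49.5, 0.2], 'confidence': 0.39}]
```

View pics/m_scene.png

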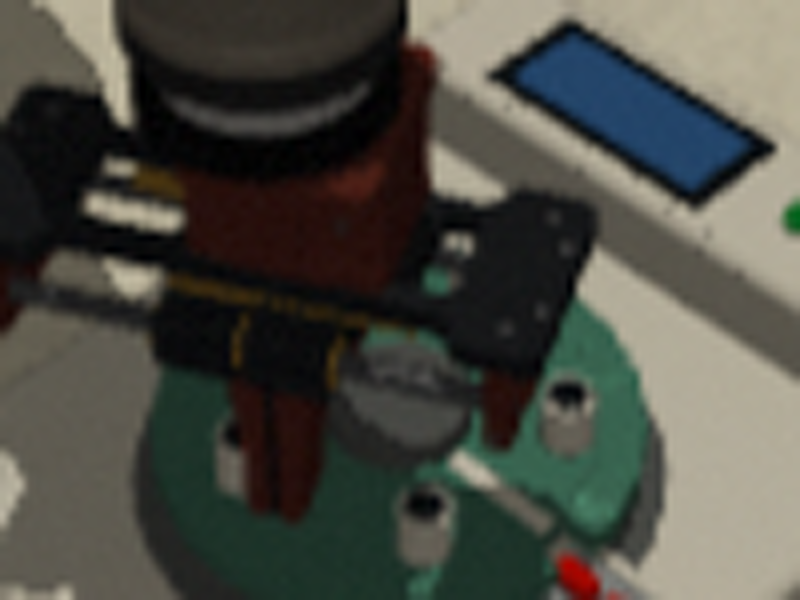

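The sockets at (425,500) and (569,393) and the white line fall exactly where my model puts them for 5.7°, and the pin shows through the notch. I'll back off, rise, go over the hub.

```bash
python3 -m crank '[[0.3,0,0,0,0,0,0],[0.1,0,0.8,0,0,0,0],[0,0,1,0,0,0,0],[0,0,1,0,0,0,0],[-0.3,1.4,0,0,0,0,0],[-0.3,1.5,0,0,0,0,0],[-0.3,1.5,0,0,0,0,0],[-0.2,0.6,0,0,0,0,0]]';  python3 - <<'E'
from h import *
tip()
c=shot("scene","n_scene",(225,150,325,245),6)
E
```

```text
clock: 13.15
tool_pos: [541.1, -52.0, 87.3]
orientation: [[0.544, -0.839, -0.009], [-0.839, -0.544, -0.002], [-0.003, 0.009, -1.0]]
ft_force: [-0.2, -0.5, 0.1]
finger_gap: 0.007
tip [541.1 -52.   87.3] r 2.8 phi -133.5 yang -147.1 F [-0.2 -0.5  0.1] j [ -12.   24.   13.  113.   -7.   44. -141.]
```

View pics/n_scene.png

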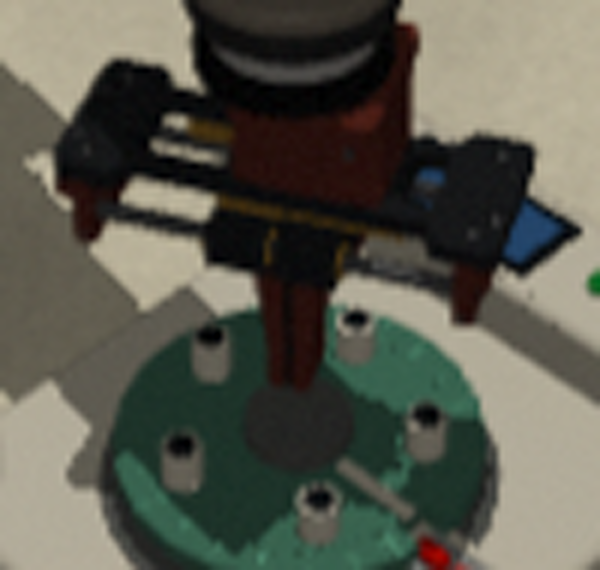

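```bash
python3 - <<'E'
from h import *
c=camera("scene")
S=[(355,320),(427,413),(318,495),(180,444),(211,337)]
q=np.array([ray(c,225+(x+.5)/6-.5,150+(y+.5)/6-.5,90)[:2] for x,y in S]);m=q.mean(0);print(m)
d=q-m;a=np.degrees(np.arctan2(d[:,1],d[:,0]));print(np.hypot(d[:,0],d[:,1]).round(1),a.round(1),((a-36-np.arange(5)*-72+36)%72-36).round(1))
print(ang(c,427,565,57)if 0 else ang(c,435,551,57))
E
```

```text
[542.50215977 -50.01100695]
[53.9 55.3 53.9 55.3 54. ] [ 113.2   42.4  -30.4 -102.9 -174.1] [5.2 6.4 5.6 5.1 5.9]
(array([622.3, -41.4]), np.float64(79.8), np.float64(6.2))
```

All five sockets give the notch at 5.6° against the loader's ~5.7°. Descending onto the hub.

```bash
python3 -m crank '[[0.2,0.2,-0.6,0,0,0,0],[0,0,-0.7,0,0,0,0],[0,0,-0.6,0,0,0,0],[0,0,-0.3,0,0,0,0],[0,0,-0.3,0,0,0,0],[0,0,-0.3,0,0,0,0],[0,0,-0.3,0,0,0,0],[0,0,-0.3,0,0,0,0]]'
```

```text
clock: 14.25
tool_pos: [543.3, -52.4, 52.2]
orientation: [[0.541, -0.841, -0.01], [-0.841, -0.541, -0.002], [-0.003, 0.01, -1.0]]
ft_force: [-6.2, 0.4, 25.3]
finger_gap: 0.007
```

```bash
python3 -m crank '[[0,0,-0.3,0,0,0,0],[0,0,-0.4,0,0,0,0],[0,0,-0.4,0,0,0,0],[0,0,-0.4,0,0,0,0],[0,0,-0.4,0,0,0,0],[0,0,-0.4,0,0,0,0],[0,0,-0.4,0,0,0,0],[0,0,-0.4,0,0,0,0]]'; python3 - <<'E'
from h import *
tip()
c=shot("scene","o_scene",(225,150,325,245),6)
E
```

```text
clock: 15.25
tool_pos: [543.3, -52.1, 52.0]
orientation: [[0.537, -0.844, -0.01], [-0.844, -0.537, 0.011], [-0.015, 0.002, -1.0]]
ft_force: [-15.6, 2.2, 43.4]
finger_gap: 0.004
tip [543.3 -52.1  52. ] r 2.2 phi -80.9 yang -147.5 F [-15.6   2.2  43.4] j [ -10.   27.   12.  114.   -9.   40. -140.]
```

View pics/o_scene.png

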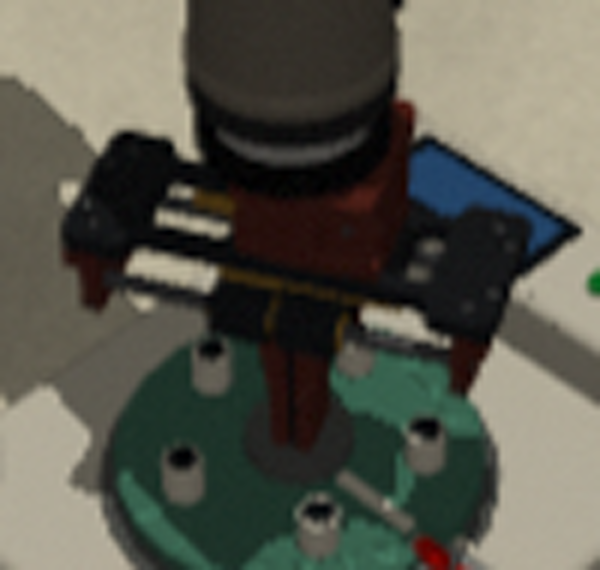

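The sockets dropped about 2.3 px, which is about 8 mm, and force rose to 43 N with no further travel, so it is bottomed. Rising clear.

```bash
python3 -m crank '[[0,0,0.4,0,0,0,0],[0,0,0.8,0,0,0,0],[0,0,1.5,0,0,0,0],[0,0,3,0,0,0,0],[0,0,3,0,0,0,0],[-1,-2,3,0,0,0,0],[-1,-4,2,0,0,0,0],[-1,-4,1,0,0,0,0]]'; python3 -m crank '[[-1,-5,0,0,0,0,0],[-1,-5,0,0,0,0,0],[-1,-5,0,0,0,0,0],[-1,-4,0,0,0,0,0],[0,-2,0,0,0,0,0],[0,0,0,0,0,0,0],[0,0,0,0,0,0,0],[0,0,0,0,0,0,0]]';python3 - <<'E'
from h import *
tip()
c=shot("scene","p_scene",(225,150,325,245),6)
c=shot("top","p_top",(225,155,355,260),6)
for n in("scene","top"):print(n,models.tip_of(n,"notch"),models.tip_of(n,"hub_top"),models.tip_of(n,"vial")[:1],models.tip_of(n,"reagent")[:1])
B=(270,190,315,235)
E
```

```text
clock: 16.3
tool_pos: [513.7, -151.1, 207.2]
orientation: [[0.543, -0.84, -0.008], [-0.84, -0.543, 0.011], [-0.014, 0.0, -1.0]]
ft_force: [0.7, 0.4, 0.8]
finger_gap: 0.006
clock: 17.3
tool_pos: [471.1, -369.0, 212.5]
orientation: [[0.541, -0.841, -0.004], [-0.841, -0.541, 0.01], [-0.01, -0.002, -1.0]]
ft_force: [-0.2, 0.9, -0.5]
finger_gap: 0.004
tip [ 471.1 -369.   212.5] r 327.0 phi -102.7 yang -147.3 F [-0.2  0.9 -0.5] j [  15.   21.   23.  100.   -9.   62. -107.]
scene [{'point': [618.8, -40.9, 66.5], 'confidence': 0.74}] [{'point': [541.0, -49.0, 71.7], 'confidence': 0.8}] [{'point': [456.4, 493.4, -0.4], 'confidence': 0.49}] [{'point': [451.0, -163.2, 42.3], 'confidence': 0.61}]
top [{'point': [618.5, -44.3, 63.4], 'confidence': 0.9}] [{'point': [538.4, -49.7, 74.6], 'confidence': 0.84}] [{'point': [655.2, -147.4, 45.0], 'confidence': 0.5}] [{'point': [448.7, -160.3, 43.6], 'confidence': 0.44}]
```

View pics/p_scene.png

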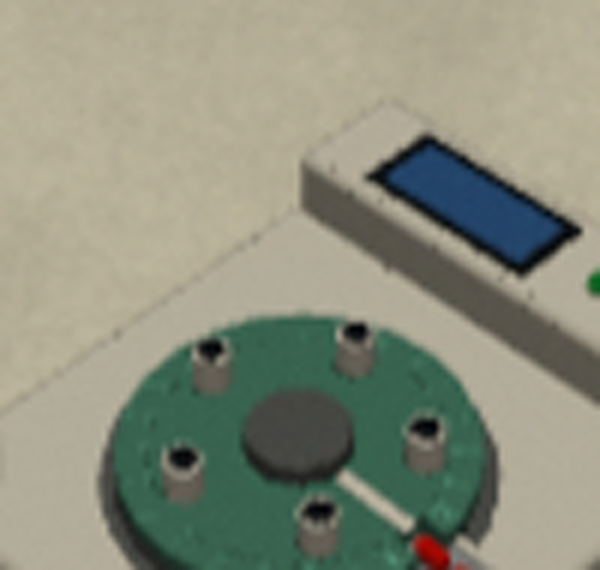

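View pics/p_top.png

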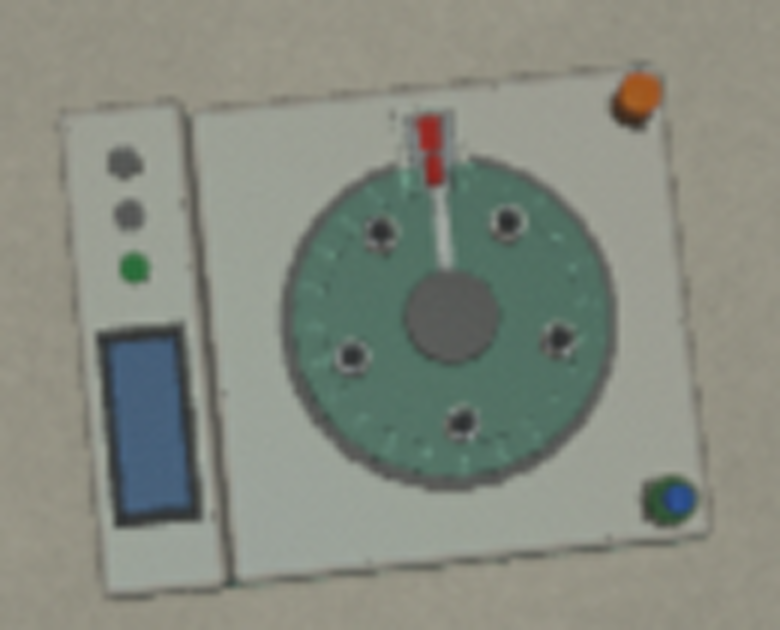

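The top view shows the red pin inside the notch at (433,168), with the white line running into it. The vial (637,97) and bottle (668,500) are unmoved. A last depth check of the height, then I'll hand in.

```bash
python3 - <<'E'
from h import *
from cell import workorder
for n in("scene","top"):
    c=camera(n)
    for z,nm in((74,"hub"),):
        u,v=proj(c,[543,-50,74]).round().astype(int);W=cloud(c,(u-3,v-3,u+4,v+4));print(n,nm,np.median(W[...,2]).round(1))
    u,v=proj(c,[480,-140,45]).round().astype(int);print("deck",np.median(cloud(c,(u-2,v-2,u+3,v+3))[...,2]).round(1))
tip(); print(workorder.close_job())
E
```

```text
scene hub 73.5
deck 45.1
top hub 74.5
deck 44.9
tip [ 470.7 -370.3  212.4] r 328.4 phi -102.7 yang -147.4 F [-0.2  1.1  0.3] j [  15.   21.   23.  100.   -9.   62. -107.]
the job is handed in; nothing more can be done
None
```

The carousel is home with its notch over the pin, and I handed the job in at about 17.5 s. I turned it about 95° clockwise by pushing one socket with the closed fingertips. Then I pressed on the hub until it bottomed, at about 43 N with no further travel, and moved the arm away.

**Last checks**
- **Seat:** the hub top reads 73.5 mm in the scene camera and 74.5 mm in the top camera; fully home is 74 mm. The deck reads 45 mm, as it should.
- **Notch:** just before pressing, the five sockets put the notch at 5.6° against about 5.7° for the pin. The top view afterwards shows the pin inside the notch.
- **Other things:** the jar and the blue-capped bottle look unmoved in the top view. I did not check the things standing on the table one by one; the hand passed well above that area. The force on the tool is about zero.

**What disagreed**
- **Height error:** the reported tool height was about 22 mm lower than the real hand, as seen in depth and confirmed by contact. My first push therefore passed above the sockets without touching anything; I corrected for it afterwards.
- **Jar detection:** in the last scene picture the network put the jar far away with low confidence. The top picture and its network reading contradict that.

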